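# Start the phone curing box

### The arm

A 6-joint arm with a two-finger parallel gripper is mounted at the origin on the work surface. World frame = base frame: x ahead of the robot, y to its left, z up, the work surface at z = 0. Lengths are in mm, angles in rad, forces in N, time in s.
With the tool pointing down it reaches from about 275 to 750 mm from the base axis. Payload 10.2 kg.
Tool frame: the origin (TCP) lies at the very end of the fingers, on their centre line; the grasp point (between the pads) lies 19 mm behind it; z points along the fingers, y is the line along which they close (so a half turn about z gives the same grasp; the last joint's range is limited). The gripper opens to 85 mm and grips with 20 to 120 N. Pads are 22 mm wide; open, the fingers measure 114 mm over their backs; the gripper's body (76 mm by 85 mm) begins 54 mm behind the grasp point. The pads swing forward as they close: fully open they stand 13 mm farther back than shut.
Start: joints at [-1.396, 0.313, 1.498, -0, 1.331, -0.223], TCP at [203.368, -484.017, 231.294] pointing down, gripper open.
Joint ranges: [-2.94, 2.94], [-0.97, 2.17], [0.19, 2.56], [-1.23, 4.37], [0.02, 3.11], [-2.88, 2.88]. Speed limits (rad/s): [2.39, 2.39, 3.01, 3.14, 3.14, 3.14].

### API

Orientations are given as a unit quaternion [w, x, y, z].
In Python, from rig import * gives the robot as it stands. The module is installed in compiled form; this text tells all that it offers.
- The arm moves only by the shell command python3 -m crank 'ROWS' [FORCE]. ROWS is JSON, a list that holds one entry, the list of rows, each a list of 7 numbers: the shift along the tool's x, y, z in units of 25 mm (1.0 is 25 mm), then the turn, a rotation vector about the tool's x, y, z in units of 8 degrees (1.0 is 8 degrees), then the finger opening in mm, from 0 to 85.4. A call has exactly 8 rows; each row shifts and turns the commanded pose from where the row before left it, along the tool's axes as they then stand; what a row does not reach is not made up. A row lasts 1/10 s, in which the tool goes at most 50 mm and 8.59 degrees, less where a joint would pass 70% of its speed; a pose out of reach is approached as far as the arm can. A call is refused whole if a number of a shift passes 1 or a number of a turn 1, either way. A call with a gripper value outside its range is refused whole. The fingers move at their own pace and stop on an object; FORCE is the grip in N (left out, the last holds). Time passes only in rows, so rows that do not move let the fingers close, or fill a call up. It gives the time, the measured TCP pose, the force, the opening and the grip force at its end, in the units of the state.
- sense(): the state, without advancing time (a new reading comes with each control period).
- capture(name): name is "side" or "top" or "wrist"; returns the picture (384x512x3 uint8, blue, green, red); there is no depth.
- camera_model(name): a dict with "fx", "fy", "cx", "cy" (pixels), "world_from_camera" (4x4, takes a point from camera to world coordinates); the wrist camera has in their place "T_tool_cam" (4x4, takes a point from camera to tool coordinates, whose origin is the TCP and whose axes are the flange's). Camera axes: x right, y up, looking along -z (the intrinsics and any distortion apply to the point x, -y, -z); pixel columns grow to the right and rows downward; lengths in mm; the calibration is good to about 2 mm. A picture is of the moment at which its call begins: read the wrist's pose just before it. camera_model takes no time and is no camera call.
- finish_job(): hands the job in; it is judged then, once.
The state is a dict: "time_s": time; "joints": joint angles; "dq": joint speeds; "tau": joint torques, N m; "eef_pos": TCP position; "ee_rot": TCP orientation; "force": force on the tool from outside, world axes, zero at the start; "wrist_torque": the same for the moment, N m; "grip_width": opening from 0.0 (shut) to 1.0 (fully open); "grip_force": force on a finger pad.
Only numpy, scipy, OpenCV 4.12 (cv2) and the standard library are available. Lean on these libraries where they do the work, as an engineer would, in place of code of your own. Each camera call takes 0.05 s, during which the arm holds its last target. There are 200 camera calls.

### The job

Start a curing run in the small white curing box: gently push its phone tray fully home, then push the hinged door fully shut over it, and then press the round start button on top all the way down and let it go. Do not lift anything: the phone stays lying in the tray, the door must not be swung in while the tray still sticks out, the button is not pressed before the door is shut, and the things standing around the box are left alone.

Things in the scene. Friction and masses are not known exactly. Their poses are not given: they have to be found in the camera images.
- station: white curing box fixed to the bench, 235 deep x 140 wide x 85 mm high. Origin: bottom centre of its open front face; x points from the front into the box, y to its left, z up. The front faces roughly towards the robot. On top, 75 mm behind the front edge: the start button at y = -33 mm and a flat rectangular timer display (34 x 46 mm, 3 mm high; not used) at y = +33 mm.
- tray (a joint): slide of the tray, m: 0 = fully home (its front plate then is flush with the box's front face), grows as it comes out towards the robot along the box's -x; starts 0.05 to 0.09, stop at 0.12. Friction about 2 N; stays where it is left, has a hard stop at 0.
- tray_front (a point): point on the middle of the outer face of the tray's grey front plate (no handle), 55 mm above the bench. The plate is 124 mm wide, 6 mm thick and reaches from 10 to 66 mm above the bench; behind it the tray has 14 mm high side walls.
- door (a joint): hinge angle of the door, rad: 0 = shut against the box's front, grows as it opens; starts at 1.65 to 2.2 (at 1.57 the door stands straight out from the front), stop at 2.4. Stiff hinge (about 0.06 N m friction): stays where it is left, hard stop at 0.
- door_hinge (a point): lower end of the vertical door hinge, at the box's front left edge: x = -6 mm, y = +68 mm, z = 4 mm in the box's frame.
- door_edge (a point): point on the outer face of the door (looks away from the box when shut, to the box's left when open), 120 mm from the hinge axis, 59 mm above the bench. The door is a flat aluminium panel with an amber window, no handle, 136 mm wide from the hinge, 8 mm thick (hinge axis in mid thickness), from 4 to 83 mm above the bench.
- start (a joint): travel of the start button, m: 0 = up, 0.006 = fully down; springs back, about 5 N when fully down.
- start_top (a point): centre of the top face of the round grey start button, 26 mm across, on the box's top; it is pressed straight down.
- phone: black phone with its back up, 146 x 72 x 8 mm, lying loose in the tray, partly under the box's roof; origin at the centre of its underside, x along its length, z up. Rides along with the tray.
- spare: bystander: a second phone of the same size, flat on the bench to the right of the box; origin at the centre of its underside.
- bottle: bystander: small upright bottle, 40 mm across, 100 mm high, beside the box; origin at the centre of its underside.
- stamp: bystander: upright black hand stamp, 48 mm across, 75 mm high, beside the box; origin at the centre of its underside.

How it is judged:
By the outcome, as a careful person would: the job done as asked, in the order asked, and still so for the second after the job is handed in, with the robot touching nothing.
It also fails if it takes over 64 s, if anything falls off the work surface, if the arm or the gripper's body presses on something with over 40 N, if the wrist force passes 120 N, or if a joint passes its speed limit or range.

## Working session

There is one attempt and no reset: what is moved stays moved. The work goes in short steps, Python scripts to look and compute and a shell command to move; the robot and the scene stay as the last step left them, time stands still between calls to the robot, and variables do not carry over. Pictures are saved under pics/ and viewed, at most 10 in all, crops included, and the job is handed in when it is done.

```bash
mkdir -p pics
python3 - <<'E'
from rig import *
import cv2
for n in("side","top"):
    cv2.imwrite(f"pics/{n}0.png",capture(n)); m=camera_model(n); print(n,m)
s=sense();print(s)
E
```

```text
side {'fx': 475.87413307382593, 'fy': 475.87413307382593, 'cx': 259.9966526395763, 'cy': 197.88626475824702, 'world_from_camera': array([[-7.50344943e-01,  3.74621167e-01, -5.44648003e-01,
         1.22577473e+01],
       [-6.61007180e-01, -4.34187652e-01,  6.12005384e-01,
         6.64731666e+02],
       [-7.20926614e-03,  8.19231386e-01,  5.73417790e-01,
         7.32145754e+02],
       [ 0.00000000e+00,  0.00000000e+00,  0.00000000e+00,
         1.00000000e+00]])}
top {'fx': 346.56687729936357, 'fy': 346.56687729936357, 'cx': 255.54698819063498, 'cy': 194.34000804475068, 'world_from_camera': array([[-7.52011226e-03,  9.93996825e-01, -1.09150171e-01,
         5.09885503e+02],
       [-9.99923566e-01, -6.40357921e-03,  1.05762552e-02,
        -3.93163161e+00],
       [ 9.81381235e-03,  1.09221363e-01,  9.93969005e-01,
         8.72997720e+02],
       [ 0.00000000e+00,  0.00000000e+00,  0.00000000e+00,
         1.00000000e+00]])}
{'time_s': 0.1, 'joints': array([-1.39637521e+00,  3.13369767e-01,  1.49833210e+00, -1.59004127e-05,
        1.33103250e+00, -2.23403150e-01]), 'dq': array([-7.45401568e-04, -1.34906367e-03, -2.28603379e-03, -1.86899073e-03,
        3.07037907e-04,  2.98797615e-06]), 'tau': array([ 2.00173534e-03, -4.12897861e+01, -2.60143822e+01, -2.41708358e-04,
        3.03338675e-03, -2.13849000e-05]), 'eef_pos': array([ 203.33491883, -483.77682775,  230.81565717]), 'ee_rot': array([-5.70873259e-04,  9.80281590e-01,  1.97604853e-01,  6.26004231e-06]), 'force': array([ 1.0330819 , -0.28996471,  0.02243372]), 'wrist_torque': array([-0.04219856, -0.02336771, -0.00654082]), 'grip_force': 0.0, 'grip_width': 0.9978296640608441}
```

View pics/side0.png

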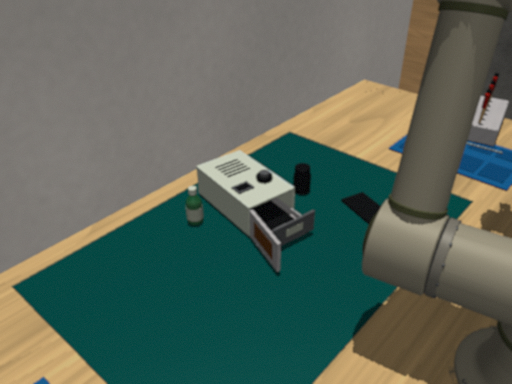

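View pics/top0.png

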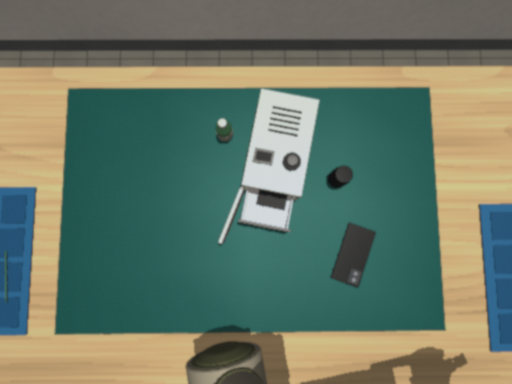

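The side view shows the box with its door ajar (free edge about (278,262)) and the tray out, with the plate around (297,228). In the top view the roof corners are about (262,90), (319,99), (301,197) and (244,187). The button is at (292,161), the door runs from (242,188) to (221,242), and the plate from (240,225) to (288,231). Next I'll zoom in.

```bash
cat > h.py <<'E'
import numpy as np, cv2
from rig import *
def ray(n,u,v):
    m=camera_model(n);T=m["world_from_camera"]
    d=T[:3,:3]@np.array([(u-m["cx"])/m["fx"],-(v-m["cy"])/m["fy"],-1.]);return T[:3,3],d
def onz(n,u,v,z):
    o,d=ray(n,u,v);return o+d*(z-o[2])/d[2]
E
python3 - <<'E'
from h import *
a=cv2.imread("pics/top0.png")[80:250,205:335];b=cv2.imread("pics/side0.png")[145:275,180:330]
cv2.imwrite("pics/topc.png",cv2.resize(a,None,fx=3.5,fy=3.5,interpolation=cv2.INTER_CUBIC))
cv2.imwrite("pics/sidec.png",cv2.resize(b,None,fx=4.5,fy=4.5,interpolation=cv2.INTER_CUBIC))
E
```

```text
(no output)
```

View pics/topc.png

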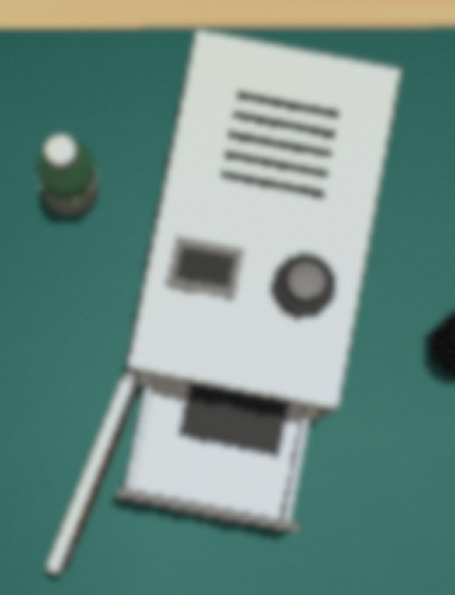

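View pics/sidec.png

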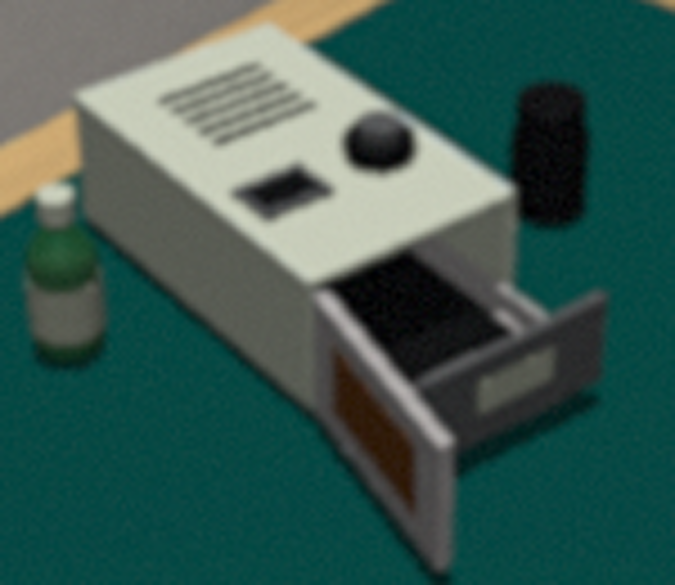

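The top crop gives the roof corners as (196,29), (401,68), (340,410) and (128,372), with the button top at (306,280). The door's top edge runs (131,377) to (54,572), and the plate's outer top edge runs (117,500) to (297,530). The side crop agrees: the button is a dark dome at (380,135) and the door corner is at (440,445).

Run:
```python
from h import *
np.set_printoptions(precision=1,suppress=True)
t=lambda x,y,z:onz("top",205+(x+.5)/3.5-.5,80+(y+.5)/3.5-.5,z)
s=lambda x,y:(180+(x+.5)/4.5-.5,145+(y+.5)/4.5-.5)
bl,br,fr,fl=[t(*p,85) for p in((196,29),(401,68),(340,410),(128,372))]
n=np.linalg.norm
print("corners",bl,br,fr,fl,"sizes",n(bl-br),n(fl-fr),n(bl-fl),n(br-fr))
X=(bl-fl+br-fr)[:2];X/=n(X);Y=np.array([-X[1],X[0]]);
Xb=(fl-fr+bl-br)[:2];Xb/=n(Xb)
print("yaw",np.arctan2(X[1],X[0]),np.arctan2(-Xb[0],Xb[1]))
c=(bl+br+fr+fl)[:2]/4;O=c-X*117.5
print("origin",O)
b=lambda p:np.array([(p[:2]-O)@X,(p[:2]-O)@Y])
for z in(90,95,100,105):print("button",z,t(306,280,z),b(t(306,280,z)))
sb=onz("side",*s(380,128),95);print("side btn95",sb,b(sb))
for nme,p in(("hinge",t(131,377,83)),("dedge",t(54,572,83)),("pl",t(117,500,66)),("pr",t(297,530,66)),("pr side",onz("side",*s(606,295),66)),("dedge side",onz("side",*s(440,447),83)),("fl side",onz("side",*s(313,283),85)),("fr side",onz("side",*s(516,190),85))):print(nme,p,b(p))
d=b(t(54,572,83))-[-6,68];print("door angle",np.arctan2(-d[0],-d[1]),n(d))
```

```text
corners [849.8 -26.3  85. ] [ 821.9 -164.5   85. ] [ 590.1 -118.1   85. ] [616.   20.4  85. ] sizes 140.97554227583726 140.91100495592514 238.39180331474333 236.42318316256288
yaw -0.19727640566449375 -0.19202282526051623
origin [604.2 -49.1]
button 90 [675.6 -96.9  90. ] [ 79.4 -32.9]
button 95 [674.6 -96.3  95. ] [ 78.2 -32.5]
button 100 [673.5 -95.7 100. ] [ 77.1 -32.1]
button 105 [672.5 -95.1 105. ] [ 75.9 -31.8]
side btn95 [ 681.9 -103.9   95. ] [ 86.9 -38.6]
hinge [613.   18.5  83. ] [-4.7 68. ]
dedge [486.5  68.5  83. ] [-138.5   92.3]
pl [533.   28.5  66. ] [-85.1  62.2]
pr [512.3 -90.6  66. ] [-82.  -58.7]
pr side [515.1 -91.8  66. ] [-79.1 -59.4]
dedge side [490.4  74.1  83. ] [-135.8   98.5]
fl side [620.3  19.4  85. ] [ 2.3 70.3]
fr side [ 594.5 -116.3   85. ] [  3.7 -67.8]
door angle 1.752029711087015 134.67783501036706
```

Sizes check out: the roof measures 141 x 237 mm and the door 135 mm. Tray out is about 82 mm and the door is at about 1.76 rad. The box origin is about (604.5,-49) with yaw -0.195. I'll move in front of the tray with the tool x along the box x.

```bash
cat >> h.py <<'E'
from scipy.spatial.transform import Rotation as R
O=np.array([604.5,-49.]);A=-0.195
X=np.array([np.cos(A),np.sin(A)]);Y=np.array([-X[1],X[0]])
def st():
    s=sense();p=s["eef_pos"];q=s["ee_rot"];m=R.from_quat(np.r_[q[1:],q[0]]).as_matrix()
    print("t %.1f box x %.1f y %.1f z %.1f"%(s["time_s"],(p[:2]-O)@X,(p[:2]-O)@Y,p[2]),"toolx yaw-A %.3f tilt %.3f"%(np.arctan2(m[1,0],m[0,0])-A,np.hypot(m[0,2],m[1,2])),"F",s["force"].round(1),"grip",round(s["grip_width"],2))
E
python3 -m crank '[[[0,0,0,0,0,0.85,0],[0,0,0,0,0,0.85,0],[0,0,0,0,0,0.85,0],[0,0,0,0,0,0.85,0],[0,0,0,0,0,0.85,0],[0.36,-0.96,0,0,0,0,0],[0.36,-0.96,0,0,0,0,0],[0.36,-0.96,0,0,0,0,0]]]' 20
python3 -m crank '[[[0.36,-0.96,0,0,0,0,0],[0.36,-0.96,0,0,0,0,0],[0.36,-0.96,0,0,0,0,0],[0.36,-0.96,0,0,0,0,0],[0.36,-0.96,0,0,0,0,0],[0.36,-0.96,0,0,0,0,0],[0.36,-0.96,0,0,0,0,0],[0.36,-0.96,0,0,0,0,0]]]'
python3 -m crank '[[[0.36,-0.96,0,0,0,0,0],[0.36,-0.96,0,0,0,0,0],[0.36,-0.96,0,0,0,0,0],[0.36,-0.96,0,0,0,0,0],[0.36,-0.96,0,0,0,0,0],[0.36,-0.96,0,0,0,0,0],[0.36,-0.96,0,0,0,0,0],[0.36,-0.96,0,0,0,0,0]]]'
python3 -c "from h import *;st()"
```

```text
time_s: 0.9
eef_pos: [244.1, -417.7, 230.9]
ee_rot: [-0.0, 0.995, -0.098, -0.0]
force: [0.5, -0.6, -0.3]
grip_width: 0.001
grip_force: 0.0
time_s: 1.7
eef_pos: [352.1, -243.2, 231.1]
ee_rot: [-0.0, 0.995, -0.098, -0.0]
force: [0.1, -0.0, -0.9]
grip_width: -0.004
grip_force: 0.0
time_s: 2.5
eef_pos: [460.1, -68.9, 231.1]
ee_rot: [-0.0, 0.995, -0.098, -0.0]
force: [0.1, -0.1, 1.1]
grip_width: 0.002
grip_force: 0.0
t 2.5 box x -137.8 y -47.5 z 231.1 toolx yaw-A -0.001 tilt 0.001 F [ 0.1 -0.1  1.1] grip 0.0
```

```bash
python3 -m crank '[[[0,-0.9,0.9,0,0,0,0],[0,-0.8,0.9,0,0,0,0],[0,0,0.9,0,0,0,0],[0,0,0.9,0,0,0,0],[0,0,0.9,0,0,0,0],[0,0,0.9,0,0,0,0],[0,0,0.9,0,0,0,0],[0,0,0.9,0,0,0,0]]]'
python3 -m crank '[[[0.2,0,0.2,0,0,0,0],[0.2,0,0,0,0,0,0],[0,0,0,0,0,0,0],[0,0,0,0,0,0,0],[0,0,0,0,0,0,0],[0,0,0,0,0,0,0],[0,0,0,0,0,0,0],[0,0,0,0,0,0,0]]]' >/dev/null
python3 -c "from h import *;st();cv2.imwrite('pics/side1.png',capture('side')[130:290,170:340].repeat(3,0).repeat(3,1))"
```

```text
time_s: 3.3
eef_pos: [467.8, -28.2, 50.2]
ee_rot: [-0.0, 0.995, -0.098, -0.0]
force: [0.7, 0.6, 0.2]
grip_width: -0.003
grip_force: 0.0
t 4.1 box x -127.9 y -6.1 z 46.4 toolx yaw-A -0.001 tilt 0.000 F [ 0.3 -0.3  0.2] grip -0.0
```

View pics/side1.png

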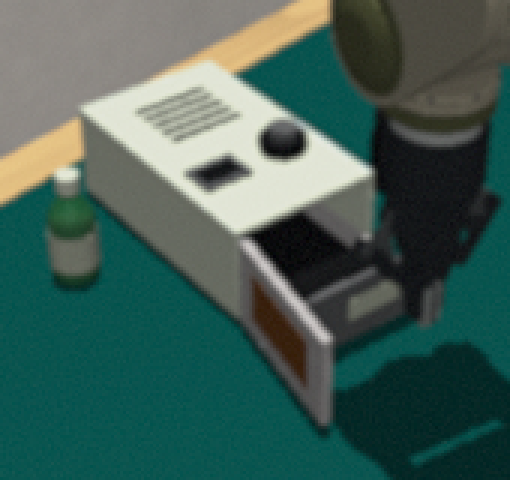

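The closed fingers (tip about (425,315)) stand in front of the plate, about 35 mm from it and clear of the door. Pushing gently.

```bash
python3 -m crank '[[[0.2,0,0,0,0,0,0],[0.2,0,0,0,0,0,0],[0.2,0,0,0,0,0,0],[0.2,0,0,0,0,0,0],[0.2,0,0,0,0,0,0],[0.2,0,0,0,0,0,0],[0.2,0,0,0,0,0,0],[0.2,0,0,0,0,0,0]]]' |grep force
python3 -m crank '[[[0.2,0,0,0,0,0,0],[0.2,0,0,0,0,0,0],[0.2,0,0,0,0,0,0],[0.2,0,0,0,0,0,0],[0.2,0,0,0,0,0,0],[0.2,0,0,0,0,0,0],[0.2,0,0,0,0,0,0],[0.2,0,0,0,0,0,0]]]'|grep force
python3 -m crank '[[[0.2,0,0,0,0,0,0],[0.2,0,0,0,0,0,0],[0.2,0,0,0,0,0,0],[0,0,0,0,0,0,0],[0,0,0,0,0,0,0],[0,0,0,0,0,0,0],[0,0,0,0,0,0,0],[0,0,0,0,0,0,0]]]'|grep force
python3 -c "from h import *;st();cv2.imwrite('pics/side2.png',capture('side')[130:290,170:340].repeat(3,0).repeat(3,1))"
```

```text
force: [-2.5, -0.6, 2.1]
grip_force: 1.1
force: [-2.2, -1.4, -0.3]
grip_force: 1.1
force: [-0.8, 0.2, 0.1]
grip_force: 0.0
t 6.5 box x -32.9 y -6.1 z 46.4 toolx yaw-A -0.001 tilt 0.000 F [-0.8  0.2  0.1] grip 0.0
```

```bash
python3 -m crank '[[[0.1,0,0,0,0,0,0],[0.1,0,0,0,0,0,0],[0.1,0,0,0,0,0,0],[0.1,0,0,0,0,0,0],[0.1,0,0,0,0,0,0],[0.1,0,0,0,0,0,0],[0,0,0,0,0,0,0],[0,0,0,0,0,0,0]]]' |grep -A0 force
python3 -c "from h import *;st()"
python3 -m crank '[[[0.05,0,0,0,0,0,0],[0.05,0,0,0,0,0,0],[0.05,0,0,0,0,0,0],[0.05,0,0,0,0,0,0],[0,0,0,0,0,0,0],[0,0,0,0,0,0,0],[0,0,0,0,0,0,0],[0,0,0,0,0,0,0]]]'|grep force
python3 -c "from h import *;st();cv2.imwrite('pics/side2.png',capture('side')[130:290,170:340].repeat(3,0).repeat(3,1))"
```

```text
force: [0.5, 0.6, 0.6]
--
grip_force: 0.0
t 7.4 box x -17.7 y -6.2 z 46.3 toolx yaw-A -0.001 tilt 0.001 F [0.5 0.6 0.6] grip 0.0
force: [0.3, -0.5, 0.4]
grip_force: 0.0
t 8.2 box x -12.8 y -6.2 z 46.4 toolx yaw-A -0.001 tilt 0.001 F [ 0.3 -0.5  0.4] grip 0.0
```

View pics/side2.png

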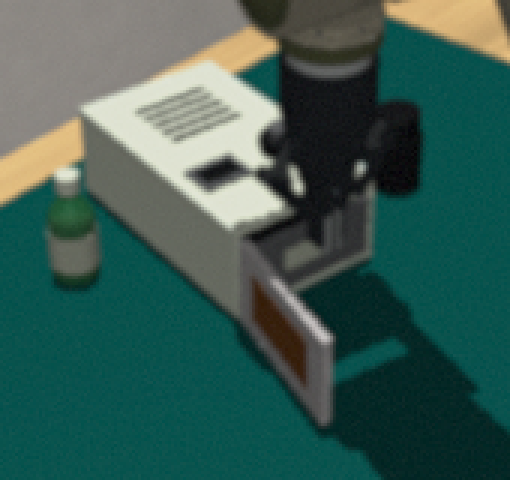

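The plate is now nearly flush with the front (about (310,255)), with the fingers still on it. I'll creep on to the hard stop.

```bash
for i in 1; do :; done; python3 -m crank '[[[0.05,0,0,0,0,0,0],[0.05,0,0,0,0,0,0],[0,0,0,0,0,0,0],[0,0,0,0,0,0,0],[0,0,0,0,0,0,0],[0,0,0,0,0,0,0],[0,0,0,0,0,0,0],[0,0,0,0,0,0,0]]]' >/dev/null
python3 -c "from h import *;st()"
python3 -m crank '[[[0.05,0,0,0,0,0,0],[0,0,0,0,0,0,0],[0,0,0,0,0,0,0],[0,0,0,0,0,0,0],[0,0,0,0,0,0,0],[0,0,0,0,0,0,0],[0,0,0,0,0,0,0],[0,0,0,0,0,0,0]]]'>/dev/null
python3 -c "from h import *;st()"
```

```text
t 9.1 box x -10.4 y -6.2 z 46.3 toolx yaw-A -0.001 tilt 0.000 F [ 0.5  0.6 -0.4] grip -0.0
t 9.8 box x -9.2 y -6.2 z 46.3 toolx yaw-A -0.001 tilt 0.000 F [-1.3  0.6  1. ] grip -0.0
```

```bash
python3 -m crank '[[[0.04,0,0,0,0,0,0],[0.04,0,0,0,0,0,0],[0,0,0,0,0,0,0],[0,0,0,0,0,0,0],[0,0,0,0,0,0,0],[0,0,0,0,0,0,0],[0,0,0,0,0,0,0],[0,0,0,0,0,0,0]]]' >/dev/null
python3 -c "from h import *;st()"
python3 -m crank '[[[0.04,0,0,0,0,0,0],[0.04,0,0,0,0,0,0],[0,0,0,0,0,0,0],[0,0,0,0,0,0,0],[0,0,0,0,0,0,0],[0,0,0,0,0,0,0],[0,0,0,0,0,0,0],[0,0,0,0,0,0,0]]]'>/dev/null
python3 -c "from h import *;st()"
```

```text
t 10.7 box x -9.1 y -6.2 z 46.2 toolx yaw-A -0.000 tilt 0.005 F [-13.9   1.9   8.5] grip 0.0
t 11.4 box x -9.2 y -6.1 z 46.2 toolx yaw-A 0.000 tilt 0.011 F [-26.6   1.8  16.2] grip 0.0
```

The tray is against its hard stop: no motion while the force rose to 27 N. Next I'll retract, lift, go over to the outer side of the door and lower.

```bash
python3 -m crank '[[[-0.3,0,0,0,0,0,0],[-0.5,0,0,0,0,0,0],[-0.6,0,0,0,0,0,0],[-0.6,0,0,0,0,0,0],[0,0,-1,0,0,0,0],[0,0,-1,0,0,0,0],[0,0,-1,0,0,0,0],[0,0,-1,0,0,0,0]]]' >/dev/null
python3 -m crank '[[[-0.25,-0.5,0,0,0,0,0],[-0.25,-0.8,0,0,0,0,0],[-0.25,-0.8,0,0,0,0,0],[-0.25,-0.8,0,0,0,0,0],[-0.25,-0.8,0,0,0,0,0],[-0.25,-0.8,0,0,0,0,0],[-0.25,-0.8,0,0,0,0,0],[-0.25,-0.8,0,0,0,0,0]]]' >/dev/null
python3 -m crank '[[[0,0,0,0,0,0,0],[0,0,1,0,0,0,0],[0,0,1,0,0,0,0],[0,0,1,0,0,0,0],[0,0,0.8,0,0,0,0],[0,0,0,0,0,0,0],[0,0,0,0,0,0,0],[0,0,0,0,0,0,0]]]' >/dev/null
python3 - <<'E'
from h import *
st()
i=capture('side')[130:290,170:340].repeat(2,0).repeat(2,1);j=capture('top')[80:240,190:340].repeat(2,0).repeat(2,1)
cv2.imwrite('pics/b3.png',np.hstack([i,j]))
for th in np.linspace(1.75,0,15):
    d=np.array([-np.sin(th),-np.cos(th)]);n=np.array([-np.cos(th),np.sin(th)])
    c=np.array([-6,68])+105*d+(4+10*abs(np.cos(th))+14*abs(np.sin(th)))*n;print("%.2f"%th,c.round(0))
E
```

```text
t 13.8 box x -104.4 y 146.4 z 52.4 toolx yaw-A -0.001 tilt 0.002 F [0.4 0.7 0.1] grip 0.0
1.75 [-106.  106.]
1.62 [-110.   92.]
1.50 [-112.   79.]
1.38 [-113.   67.]
1.25 [-112.   54.]
1.12 [-110.   42.]
1.00 [-106.   29.]
0.88 [-100.   17.]
0.75 [-93.   5.]
0.62 [-84.  -5.]
0.50 [-73. -15.]
0.38 [-62. -23.]
0.25 [-49. -29.]
0.12 [-35. -34.]
0.00 [-20. -37.]
```

View pics/b3.png

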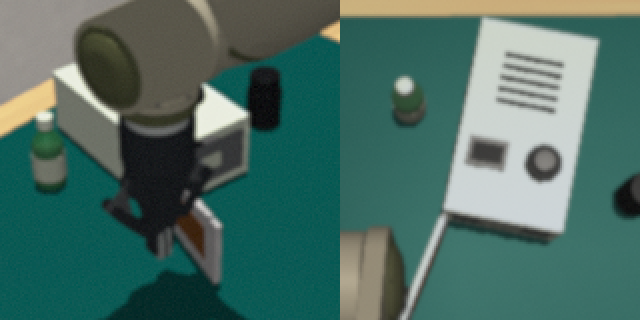

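In the top view the tray no longer sticks out at (505,235). The fingers stand left of the open door (side view, tip about (165,250)). Now I'll sweep the door shut along its arc.

```bash
python3 -m crank '[[[-0.02,0.24,0,0,0,0,0],[-0.02,0.24,0,0,0,0,0],[-0.02,0.24,0,0,0,0,0],[-0.02,0.24,0,0,0,0,0],[-0.02,0.24,0,0,0,0,0],[-0.02,0.24,0,0,0,0,0],[-0.02,0.24,0,0,0,0,0],[-0.02,0.24,0,0,0,0,0]]]' |grep ^force
python3 -m crank '[[[-0.02,0.22,0,0,0,0,0],[-0.02,0.22,0,0,0,0,0],[-0.02,0.22,0,0,0,0,0],[-0.02,0.22,0,0,0,0,0],[-0.02,0.22,0,0,0,0,0],[-0.02,0.22,0,0,0,0,0],[-0.02,0.22,0,0,0,0,0],[-0.02,0.22,0,0,0,0,0]]]' |grep ^force
python3 - <<'E'
from h import *
st()
i=capture('side')[130:290,170:340].repeat(2,0).repeat(2,1);j=capture('top')[80:240,190:340].repeat(2,0).repeat(2,1)
cv2.imwrite('pics/b4.png',np.hstack([i,j]))
E
```

```text
force: [-0.8, 1.2, 0.6]
force: [1.0, 1.3, -0.9]
t 15.6 box x -113.2 y 53.9 z 51.3 toolx yaw-A -0.001 tilt 0.000 F [ 1.   1.3 -0.9] grip -0.0
```

View pics/b4.png

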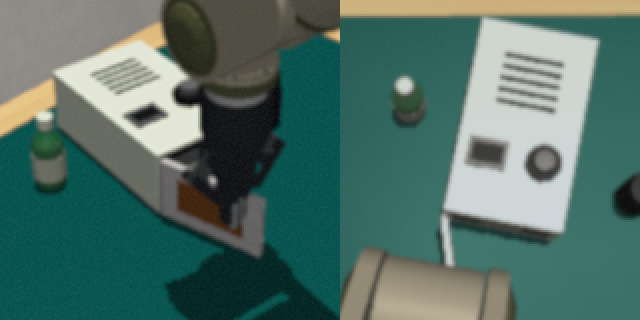

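The door is swinging in with the fingers on its outer face (tip about (235,225)). I'll continue along the arc.

```bash
python3 -m crank '[[[0.06,0.25,0,0,0,0,0],[0.06,0.25,0,0,0,0,0],[0.06,0.25,0,0,0,0,0],[0.06,0.25,0,0,0,0,0],[0.13,0.24,0,0,0,0,0],[0.13,0.24,0,0,0,0,0],[0.13,0.24,0,0,0,0,0],[0.13,0.24,0,0,0,0,0]]]' |grep ^force
python3 -m crank '[[[0.2,0.2,0,0,0,0,0],[0.2,0.2,0,0,0,0,0],[0.2,0.2,0,0,0,0,0],[0.2,0.2,0,0,0,0,0],[0.24,0.14,0,0,0,0,0],[0.24,0.14,0,0,0,0,0],[0.24,0.14,0,0,0,0,0],[0.24,0.14,0,0,0,0,0]]]' |grep ^force
python3 -m crank '[[[0.14,0.05,0,0,0,0,0],[0.14,0.05,0,0,0,0,0],[0.14,0.05,0,0,0,0,0],[0.14,0.05,0,0,0,0,0],[0.14,0.05,0,0,0,0,0],[0,0,0,0,0,0,0],[0,0,0,0,0,0,0],[0,0,0,0,0,0,0]]]' |grep ^force
python3 -c "from h import *;st()"
```

```text
force: [0.9, 1.6, -0.3]
force: [-0.3, 1.3, 0.8]
force: [-0.0, 0.4, -0.3]
t 18.1 box x -32.7 y -34.9 z 51.3 toolx yaw-A -0.001 tilt 0.000 F [-0.   0.4 -0.3] grip -0.0
```

```bash
python3 -m crank '[[[0.1,0,0,0,0,0,0],[0.1,0,0,0,0,0,0],[0.1,0,0,0,0,0,0],[0.1,0,0,0,0,0,0],[0.06,0,0,0,0,0,0],[0,0,0,0,0,0,0],[0,0,0,0,0,0,0],[0,0,0,0,0,0,0]]]' |grep ^force
python3 -c "from h import *;st()"
python3 -m crank '[[[0.05,0,0,0,0,0,0],[0.05,0,0,0,0,0,0],[0,0,0,0,0,0,0],[0,0,0,0,0,0,0],[0,0,0,0,0,0,0],[0,0,0,0,0,0,0],[0,0,0,0,0,0,0],[0,0,0,0,0,0,0]]]' |grep ^force
python3 -c "from h import *;st()"
```

```text
force: [-0.8, -0.4, 0.4]
t 18.9 box x -21.2 y -34.9 z 51.3 toolx yaw-A -0.001 tilt 0.000 F [-0.8 -0.4  0.4] grip 0.0
force: [-5.2, 0.3, 2.7]
t 19.6 box x -19.3 y -34.9 z 51.3 toolx yaw-A -0.001 tilt 0.002 F [-5.2  0.3  2.7] grip -0.0
```

```bash
python3 -m crank '[[[0.05,0,0,0,0,0,0],[0.05,0,0,0,0,0,0],[0,0,0,0,0,0,0],[0,0,0,0,0,0,0],[0,0,0,0,0,0,0],[0,0,0,0,0,0,0],[0,0,0,0,0,0,0],[0,0,0,0,0,0,0]]]' |grep ^force
python3 -c "from h import *;st()"
python3 -m crank '[[[-0.2,0,0,0,0,0,0],[-0.4,0,0,0,0,0,0],[-0.6,0,0,0,0,0,0],[-0.6,0,0,0,0,0,0],[0,0,-1,0,0,0,0],[0,0,-1,0,0,0,0],[0,0,-1,0,0,0,0],[0,0,-1,0,0,0,0]]]' >/dev/null
python3 -m crank '[[[0,0,-0.5,0,0,0,0],[0,0,0,0,0,0,0],[0,0,0,0,0,0,0],[0,0,0,0,0,0,0],[0,0,0,0,0,0,0],[0,0,0,0,0,0,0],[0,0,0,0,0,0,0],[0,0,0,0,0,0,0]]]' >/dev/null
python3 - <<'E'
from h import *
st()
i=capture('side')[130:290,170:340].repeat(2,0).repeat(2,1);j=capture('top')[80:240,190:340].repeat(2,0).repeat(2,1)
cv2.imwrite('pics/b5.png',np.hstack([i,j]))
E
```

```text
force: [-19.8, 1.4, 12.9]
t 20.4 box x -19.2 y -35.0 z 51.2 toolx yaw-A -0.000 tilt 0.008 F [-19.8   1.4  12.9] grip -0.0
t 22.1 box x -61.2 y -34.9 z 163.6 toolx yaw-A -0.001 tilt 0.000 F [ 0.3  0.5 -0.5] grip -0.0
```

View pics/b5.png

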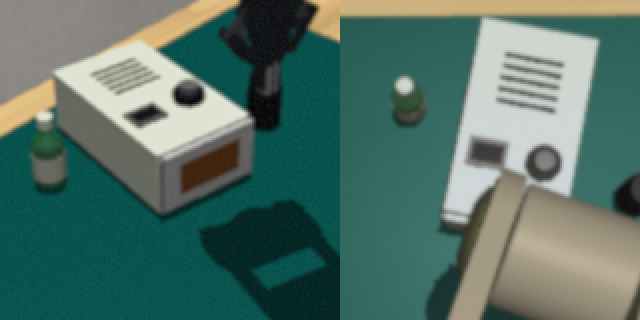

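The door is shut flush over the box (side view, amber window at (210,165)). Now I'll go above the button at box (75,-33) and press down slowly.

```bash
python3 -m crank '[[[0.68,0,0,0,0,0,0],[0.68,0,0,0,0,0,0],[0.68,0,0,0,0,0,0],[0.68,-0.08,0,0,0,0,0],[0.68,0,0,0,0,0,0],[0.68,0,0,0,0,0,0],[0.68,0,0,0,0,0,0],[0.68,0,0,0,0,0,0]]]' >/dev/null
python3 -m crank '[[[0,0,0.4,0,0,0,0],[0,0,0.6,0,0,0,0],[0,0,0.5,0,0,0,0],[0,0,0.2,0,0,0,0],[0,0,0,0,0,0,0],[0,0,0,0,0,0,0],[0,0,0,0,0,0,0],[0,0,0,0,0,0,0]]]' >/dev/null
python3 -c "from h import *;st()"
python3 -m crank '[[[0,0,0.1,0,0,0,0],[0,0,0.1,0,0,0,0],[0,0,0.1,0,0,0,0],[0,0,0,0,0,0,0],[0,0,0,0,0,0,0],[0,0,0,0,0,0,0],[0,0,0,0,0,0,0],[0,0,0,0,0,0,0]]]' >/dev/null
python3 -c "from h import *;st()"
```

```text
t 23.8 box x 75.0 y -33.0 z 121.9 toolx yaw-A -0.001 tilt 0.001 F [ 0.1 -0.  -0.6] grip 0.0
t 24.6 box x 74.8 y -33.0 z 113.9 toolx yaw-A -0.001 tilt 0.000 F [-0.5  0.4  0.4] grip -0.0
```

```bash
python3 -m crank '[[[0,0,0.1,0,0,0,0],[0,0,0.1,0,0,0,0],[0,0,0,0,0,0,0],[0,0,0,0,0,0,0],[0,0,0,0,0,0,0],[0,0,0,0,0,0,0],[0,0,0,0,0,0,0],[0,0,0,0,0,0,0]]]' >/dev/null
python3 -c "from h import *;st()"
python3 -m crank '[[[0,0,0.1,0,0,0,0],[0,0,0.05,0,0,0,0],[0,0,0,0,0,0,0],[0,0,0,0,0,0,0],[0,0,0,0,0,0,0],[0,0,0,0,0,0,0],[0,0,0,0,0,0,0],[0,0,0,0,0,0,0]]]' >/dev/null
python3 -c "from h import *;st()"
python3 -m crank '[[[0,0,0.1,0,0,0,0],[0,0,0,0,0,0,0],[0,0,0,0,0,0,0],[0,0,0,0,0,0,0],[0,0,0,0,0,0,0],[0,0,0,0,0,0,0],[0,0,0,0,0,0,0],[0,0,0,0,0,0,0]]]' >/dev/null
python3 -c "from h import *;st()"
```

```text
t 25.4 box x 74.8 y -33.0 z 108.9 toolx yaw-A -0.001 tilt 0.000 F [-0.6  0.3 -0.9] grip -0.0
t 26.1 box x 74.9 y -33.0 z 105.2 toolx yaw-A -0.001 tilt 0.000 F [ 1.3 -0.2  2.4] grip 0.0
t 26.9 box x 74.9 y -33.0 z 102.6 toolx yaw-A -0.001 tilt 0.000 F [ 1.9 -1.3  3.2] grip -0.0
```

Contact at about z 106, with the spring force building. Continuing to the bottom stop.

```bash
python3 -m crank '[[[0,0,0.06,0,0,0,0],[0,0,0.06,0,0,0,0],[0,0,0,0,0,0,0],[0,0,0,0,0,0,0],[0,0,0,0,0,0,0],[0,0,0,0,0,0,0],[0,0,0,0,0,0,0],[0,0,0,0,0,0,0]]]' >/dev/null
python3 -c "from h import *;st()"
python3 -m crank '[[[0,0,0.04,0,0,0,0],[0,0,0,0,0,0,0],[0,0,0,0,0,0,0],[0,0,0,0,0,0,0],[0,0,0,0,0,0,0],[0,0,0,0,0,0,0],[0,0,0,0,0,0,0],[0,0,0,0,0,0,0]]]' >/dev/null
python3 -c "from h import *;st()"
```

```text
t 27.8 box x 75.0 y -33.0 z 101.0 toolx yaw-A -0.000 tilt 0.001 F [-0.1  1.5 12.7] grip 0.0
t 28.6 box x 75.0 y -33.0 z 100.9 toolx yaw-A -0.001 tilt 0.002 F [-4.8  1.  17.5] grip 0.0
```

The button is fully down: hard stop at 17 N, against a 5 N spring. Releasing upward.

```bash
python3 -m crank '[[[0,0,-0.1,0,0,0,0],[0,0,-0.3,0,0,0,0],[0,0,-0.6,0,0,0,0],[0,0,-1,0,0,0,0],[0,0,-1,0,0,0,0],[-0.5,0,-0.8,0,0,0,0],[-0.8,0,0,0,0,0,0],[-0.8,0,0,0,0,0,0]]]' >/dev/null
python3 -m crank '[[[-0.8,0,0,0,0,0,0],[-0.8,0,0,0,0,0,0],[-0.8,0,0,0,0,0,0],[-0.8,0,0,0,0,0,0],[-0.8,0,0,0,0,0,0],[-0.8,0,0,0,0,0,0],[-0.3,0,0,0,0,0,0],[0,0,0,0,0,0,0]]]' >/dev/null
python3 - <<'E'
from h import *
st()
i=capture('side')[130:290,170:340].repeat(2,0).repeat(2,1);j=capture('top')[80:300,190:380].repeat(2,0).repeat(2,1)[:320]
cv2.imwrite('pics/b6.png',np.hstack([i,j]))
E
```

```text
t 30.1 box x -105.5 y -32.8 z 194.0 toolx yaw-A -0.001 tilt 0.000 F [-0.9 -0.1  0.8] grip -0.0
```

View pics/b6.png

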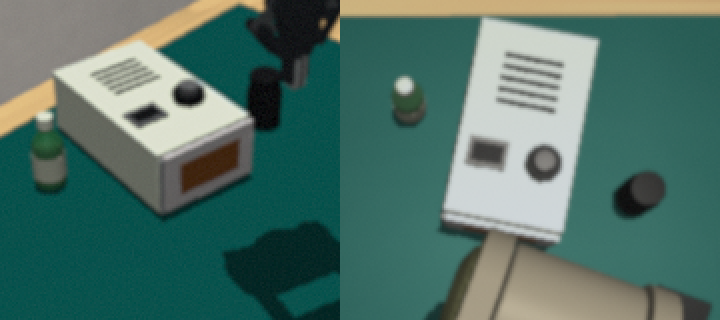

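The door is shut, the button is back up at (543,160), the bottle and stamp are where they were, and the robot is clear of everything.

```bash
python3 -c "from rig import *;print(finish_job())"
```

```text
the job is handed in; nothing more can be done
None
```

I pushed the tray home, shut the door over it, pressed the start button fully down and released it, then handed the job in at about 30 s; the hand-in returned no verdict.

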